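# Change the jar on the pigment mill

## Robot

A 7-joint arm with a two-finger parallel gripper is mounted at the origin on the work surface; the furniture and walls round the work are solid. World frame = base frame: x ahead of the robot, y to its left, z up, the work surface at z = 0. Lengths are in m, angles in rad, forces in N, time in s.
With the tool pointing down it reaches from about 0.4 to 0.85 m from the base axis. Payload 10.4 kg.
Tool frame: the origin (TCP) lies at the very end of the fingers, on their centre line; the grasp point (between the pads) lies 19 mm behind it; z points along the fingers, y is the direction in which the jaws open and shut (so a half turn about z gives the same grasp; the last joint's range is limited). The gripper opens to 87 mm and grips with 3 to 60 N. Pads are 19 mm wide; open, the fingers measure 117 mm over their backs; the gripper's body (75 mm by 190 mm) begins 51 mm behind the grasp point.
Start: joints at [-1.128, 0.332, -0.065, 1.46, 0.022, 1.35, -0.088], TCP at [0.281, 0.558, 0.223] pointing down, gripper open.
Joint ranges: [-2.6, 2.6], [-0.5, 2.12], [-1.47, 1.34], [0.16, 2.42], [-1.27, 4.41], [0.06, 2.06], [-2.6, 2.6]. Speed limits (rad/s): [2.22, 2.22, 2.79, 2.79, 3.14, 3.14, 3.14].

## Interface

Orientations are given as a unit quaternion [x, y, z, w].
In Python, from bench import r, eyes, job gives the robot as it stands. The module is installed in compiled form; this text tells all that it offers.
- The arm moves only by the tool play_rows, never from a script. Its argument "motion" is a list of rows, each a list of 7 numbers: the shift along the tool's x, y, z as a fraction of full scale, then the turn, a rotation vector about the tool's x, y, z as a fraction of full scale, then the opening in per cent of the stroke, from 0 (shut) to 100 (fully open). A call has 1 to 5 rows; each row is the pose to reach, as a shift and turn from the pose commanded when the call began, along the tool's axes at that moment; what a row does not reach only later rows make up. Full scale, the value 1, is 0.2 m for a shift and 90 degrees for a turn. A row lasts 1/8 s, in which the tool goes at most 62.5 mm and 10.7 degrees, less where a joint would pass 70% of its speed; a pose out of reach is approached as far as the arm can. A call with a number of a shift or a turn outside -1 to 1 is refused whole. A call with a gripper value outside its range is refused whole. The fingers move at their own pace and stop on an object; "squeeze" is the grip in N (left out, the last holds). Time passes only in rows, so rows that repeat a pose let the fingers close. It gives the time, the measured TCP pose, the force and the opening at its end, in the units of the state.
- r.read_state(): the state, without advancing time (a new reading comes with each control period).
- eyes.camera(name): name is "scene" or "top" or "wrist"; returns a dict with "image" (400x640x3 uint8, red, green, blue), "mtx" (3x3 intrinsics, pixels), "R" (3x3) and "t" (3): a world point X has camera coordinates R X + t. Camera axes: x right, y down, z forward; pixel columns grow to the right and rows downward; lengths in m; the calibration is good to about 2 mm. A picture is of the moment at which its call begins. There is no depth.
- job.close_job(): hands the job in, once; it reports no verdict.
Trained networks look in a picture, given as the dict that the camera call returned (one of the last four; its "shot" number tells which), for a name from the list of things; names that differ only in an ending like _2 or _b are one class to them, and where a whole thing is asked for, a point or a joint stands for the part that bears it (a point fixed in the world has none). Each returns a list of dicts, best first, with "p" (0 to 1); they miss things now and then, are a little off and sometimes report something else, mostly with a low value. They report only what shows in the picture. A call takes as long as a camera call. They do not tell look-alikes from the thing itself.
- eyes.regions_of(picture, label): "region" (400x640 bool, what is visible of it) and "xy" ([column, row] in pixels, amid what is visible of it).
- eyes.landmark_of(picture, label): "xy" ([column, row] in pixels: a listed point, or the origin of a listed thing).
The state is a dict: "time": time; "joint_positions": joint angles; "joint_vel": joint speeds; "joint_torque": joint torques, N m; "ee_pos": TCP position; "eef_rot": TCP orientation; "ft_force": force on the tool from outside, world axes, zero at the start; "torque": the same for the moment, N m; "width": finger opening in m.
Only numpy, scipy, OpenCV 4.12 (cv2) and the standard library are available. Lean on these libraries where they do the work, as an engineer would, in place of code of your own. Each camera call takes 0.05 s, during which the arm holds its last target. There are 200 camera calls.

## Task

Change the jar on the pigment mill: lift off the jar that is on the drive base and stand it upright on the table midway between the blue-and-white lidded pot and the plain wide grey beaker. Then take the other jar from the sloping wooden rest and seat it fully home on the pegs of the drive base, with its locking lever on the side of the speed dial. Let neither jar drop, and leave the other things on the table where they stand.

Things in the scene. Friction and masses are not known exactly. Their poses are not given: they have to be found in the camera images.
- jar_a: Jar on the base at the start, 131 mm tall, 0.3-0.6 kg: foot 80x80x14 mm with three 13 mm holes from below; white cylinder 72 mm wide; steel lid 74 mm wide, its top at z 92 mm; on it, central, an upright flat grip bar 50 mm long (x), 12 mm thick (y), z 91 to 131 mm. Locking lever on the -x side, reach 64 mm, z 87 mm. Origin: centre of its underside; z to the lid.
- jar_b: Jar on the sloping rest at the start; same shape, size, origin and axes as jar_a. Holes in a jar's foot at (-24, 0), (18, 22), (18, -22) mm in its x, y. At the start its z axis leans 30 degrees towards the rest's low edge (the robot's side); its grip bar (x) is level and its lever points to the left.
- mill_base: Drive base, fixed: round grey housing, 124 mm in diameter, 50 mm high; speed dial on its -x side, out to 78 mm from the axis. Origin: centre of its underside, z up. Three 10 mm steel pegs with tapered tips stand 11 mm above its flat top at (-24, 0), (18, 22), (18, -22) mm in its x, y: a seated jar has the same axes as the base.
- seat (a point): Centre of the flat top of the drive base (50 mm above the table), where the jar's origin lies when it is fully home; same axes as the base.
- rest: Sloping wooden rest, fixed: board 106x102 mm rising at 30 degrees to its +x side; ledge 18 mm above the board on its low -x edge; side cheeks 14 mm above the board, 88 mm apart inside; a jar's foot stands between them. Origin: on the table under the middle of that foot, whose underside is 40 mm above the table there.
- blue_pot: Round blue-and-white pot with lid, 100 mm in diameter, 87 mm high. Origin: centre of its underside. A reference for the free jar; loose.
- grey_beaker: Plain round wide grey-white beaker, 82 mm in diameter, 69 mm high. Origin: centre of its underside. The other reference, about 240 mm from the pot; loose.
- gap (a point): The point on the table midway between the blue pot and the grey beaker.
- bottle: Clear plastic bottle, 65 mm in diameter, 204 mm high, to be left alone. Origin: centre of its underside.
- tumbler: Tall plain tumbler, 82 mm in diameter, 119 mm high, to be left alone. Origin: centre of its underside.
- saucer: Small saucer, 90 mm in diameter, 33 mm high, to be left alone. Origin: centre of its underside.
Not all that is in view belongs to the job. What is shaped like the mill_base but red is not meant.

How it is judged:
By the outcome, as a careful person would: the job done as asked, in the order asked, and still so for the second after the job is handed in, with the robot touching nothing.
It also fails if it takes over 72 s, if anything falls off the work surface, if the arm or the gripper's body presses on something with over 40 N, if the wrist force passes 120 N, or if a joint passes its speed limit or range.

## Working session

There is one attempt and no reset: what is moved stays moved. The work goes in short steps, Python scripts to look and compute and a tool call to move; the robot and the scene stay as the last step left them, time stands still between calls to the robot, and variables do not carry over. Pictures are saved under pics/ and viewed, about 8 in all and at most 12, crops included, and the job is handed in when it is done.

Besides the shell and the picture viewer there is one more tool, called after ">>>" as name([rows], argument=value, ...), one row to a line, values as JSON. play_rows: Moves the arm, as the interface text tells. Shift numbers are shares of 0.2 m and turn numbers shares of 90 degrees, none past 1 either way. Its arguments: {"type":"object","properties":{"motion":{"type":"array","items":{"type":"array","items":{"type":"number"}}},"squeeze":{"type":"number"}},"required":["motion"]}

```bash
mkdir -p pics; ls; cat > h.py <<'E'
import numpy as np, cv2
from bench import r, eyes, job
def snap(n,fn=None):
    p=eyes.camera(n)
    if fn: cv2.imwrite('pics/'+fn,p['image'][:,:,::-1])
    return p
def ray(p,xy):
    d=np.linalg.inv(p['mtx'])@np.array([xy[0],xy[1],1.]); R=np.array(p['R']);t=np.array(p['t'])
    return -R.T@t, R.T@d
def atz(p,xy,z):
    c,d=ray(p,xy); return c+d*(z-c[2])/d[2]
def proj(p,X):
    X=np.atleast_2d(X); c=X@np.array(p['R']).T+p['t']; q=c@np.array(p['mtx']).T; return q[:,:2]/q[:,2:]
E
python3 - <<'E'
from h import *
np.set_printoptions(precision=3,suppress=True)
s=r.read_state();print(s['ee_pos'],s['eef_rot'],s['width'])
P={}
for n in ['scene','top']:
    p=snap(n,n+'0.png'); print(n,-np.array(p['R']).T@p['t'])
    for l,z in [('jar_a',.05),('mill_base',0),('seat',.05),('rest',0),('blue_pot',0),('grey_beaker',0),('gap',0),('bottle',0),('tumbler',0),('saucer',0)]:
        for d in eyes.landmark_of(p,l)[:3]:
            print(l,round(d['p'],2),np.array(d['xy']),atz(p,d['xy'],z))
a=cv2.imread('pics/scene0.png');b=cv2.imread('pics/top0.png')
E
```

```text
pics
[0.281 0.558 0.222] [ 0.231  0.973 -0.001 -0.   ] 0.08695441768130731
scene [ 0.047 -0.844  0.657]
jar_a 0.87 [285.9 168.9] [0.539 0.273 0.05 ]
jar_a 0.84 [390.5 279. ] [ 0.505 -0.327  0.05 ]
jar_a 0.46 [324.3 246.8] [ 0.438 -0.156  0.05 ]
mill_base 0.86 [287.9 279.9] [ 0.332 -0.166  0.   ]
mill_base 0.56 [388.  291.7] [ 0.512 -0.316  0.   ]
seat 0.93 [389.6 274.8] [ 0.512 -0.315  0.05 ]
seat 0.8 [285.9 265.7] [ 0.327 -0.172  0.05 ]
seat 0.38 [388.7 292.7] [ 0.476 -0.359  0.05 ]
rest 0.64 [284. 178.] [ 0.544  0.306 -0.   ]
blue_pot 0.56 [288.3 203.5] [0.484 0.146 0.   ]
grey_beaker 0.93 [324.9 248.3] [ 0.468 -0.105  0.   ]
bottle 0.69 [352.4 212.8] [0.624 0.001 0.   ]
tumbler 0.82 [333.8 191.8] [0.641 0.136 0.   ]
saucer 0.72 [283.3 167.4] [ 0.577  0.381 -0.   ]
saucer 0.59 [378.3 234.5] [ 0.624 -0.126  0.   ]
top [0.361 0.006 1.236]
jar_a 0.93 [208.  194.2] [0.53  0.309 0.05 ]
jar_a 0.83 [427.  200.3] [ 0.519 -0.32   0.05 ]
mill_base 0.7 [426.2 207. ] [ 0.506 -0.331  0.   ]
mill_base 0.58 [374.8 265.5] [ 0.331 -0.176  0.   ]
seat 0.91 [428.6 203.7] [ 0.51  -0.324  0.05 ]
seat 0.66 [374.4 263.7] [ 0.337 -0.167  0.05 ]
rest 0.77 [213.7 196.7] [0.53  0.305 0.   ]
blue_pot 0.8 [271.7 212.6] [0.484 0.131 0.   ]
blue_pot 0.54 [209.8 194.4] [0.537 0.317 0.   ]
blue_pot 0.54 [313.4 163.7] [0.634 0.008 0.   ]
grey_beaker 0.87 [352.2 218. ] [ 0.471 -0.109  0.   ]
bottle 0.66 [315.1 162.6] [0.637 0.003 0.   ]
bottle 0.15 [216.9 194.6] [0.536 0.295 0.   ]
tumbler 0.78 [271.6 156.9] [0.653 0.135 0.   ]
tumbler 0.29 [426.8 205.3] [ 0.511 -0.333  0.   ]
saucer 0.93 [358.8 166.3] [ 0.628 -0.129  0.   ]
saucer 0.24 [425.8 201.4] [ 0.523 -0.33   0.   ]
```

View pics/scene0.png

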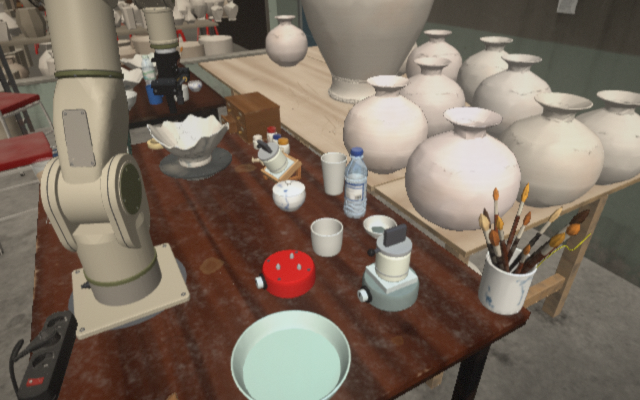

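View pics/top0.png

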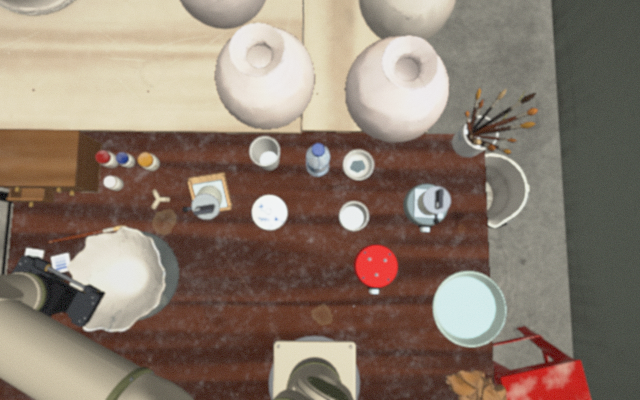

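The scene view shows the mill with jar_a at about (388,275), the red decoy at (288,275), jar_b on its rest at (275,160), the pot at (289,195) and the beaker at (326,237). The top view agrees: mill (427,203), rest (209,195), pot (270,212), beaker (353,216). The dial faces the robot.

```bash
cat >> h.py <<'E'
from scipy.spatial.transform import Rotation as Ro
np.set_printoptions(precision=4,suppress=True)
def row(p,R,p0=None,R0=None):
    """fractions from pose (p0,R0) (default measured) to (p,R)"""
    s=r.read_state()
    if p0 is None: p0=s['ee_pos']
    if R0 is None: R0=Ro.from_quat(s['eef_rot'])
    sh=R0.inv().apply(np.array(p)-p0)/.2; rv=(R0.inv()*R).as_rotvec()/(np.pi/2)
    return np.round(np.r_[sh,rv],4)
def down(yaw):  # tool x along -world x at yaw 0, y along world y
    return Ro.from_euler('z',yaw)*Ro.from_quat([0,1,0,0])
E
python3 - <<'E'
from h import *
p=snap('wrist'); s=r.read_state(); R0=Ro.from_quat(s['eef_rot'])
c=-np.array(p['R']).T@p['t']
print('cam in tool',R0.inv().apply(c-s['ee_pos']),'axis',R0.inv().apply(np.array(p['R'])[2]),'xaxis',R0.inv().apply(np.array(p['R'])[0]),p['mtx'])
print(R0.as_matrix())
print(row([.42,.40,.40],down(0)))
E
```

```text
cam in tool [ 0.0722 -0.0001 -0.1624] axis [-0.2614 -0.0004  0.9652] xaxis [-0.0006  1.      0.0003] [[304.0774   0.     319.7244]
 [  0.     304.0774 198.1135]
 [  0.       0.       1.    ]]
[[-0.8935  0.4491  0.    ]
 [ 0.4491  0.8935  0.0001]
 [ 0.      0.0001 -1.    ]]
[-0.9782 -0.395  -0.8871  0.0001  0.     -0.2965]
```

>>> play_rows([
  [0, 0, -0.3, 0, 0, -0.1, 100],
  [-0.4, -0.15, -0.8, 0, 0, -0.2, 100],
  [-0.7, -0.3, -0.89, 0, 0, -0.2965, 100],
  [-0.978, -0.395, -0.89, 0, 0, -0.2965, 100],
  [-0.978, -0.395, -0.89, 0, 0, -0.2965, 100],
])

```text
time: 1.78
ee_pos: [0.4211, 0.3984, 0.4016]
eef_rot: [0.0, 1.0, 0.0, 0.0]
ft_force: [0.4, 1.5, -0.3]
width: 0.0875
```

>>> play_rows([
  [-0.15, -0.3, 0, 0, 0, 0, 100],
  [-0.15, -0.5, 0, 0, 0, 0, 100],
  [-0.15, -0.5, 0, 0, 0, 0, 100],
])

```text
time: 2.15
ee_pos: [0.4514, 0.2962, 0.4016]
eef_rot: [0.003, 1.0, 0.0, 0.001]
ft_force: [-0.4, 1.0, -0.1]
width: 0.0866
```

```bash
python3 - <<'E'
from h import *
import pickle
s=r.read_state();print(s['time'],s['ee_pos'],s['eef_rot'],s['ft_force'])
p=snap('wrist','w_rest.png');pickle.dump({k:p[k] for k in('mtx','R','t')},open('w_rest.pkl','wb'))
for l,z in [('jar_b',.05),('rest',0),('blue_pot',0),('tumbler',0)]:
    for d in eyes.landmark_of(p,l)[:2]: print(l,round(d['p'],2),np.array(d['xy']),atz(p,d['xy'],z))
print(row([.45,-.20,.40],down(0)))
E
```

```text
2.15 [0.4514 0.2962 0.4016] [0.003  1.     0.0002 0.0009] [-0.4001  1.0475 -0.0591]
jar_b 0.93 [324.7 203.1] [0.5282 0.3047 0.05  ]
jar_b 0.54 [245.7 253.1] [0.6231 0.159  0.05  ]
blue_pot 0.85 [231.5 174.4] [0.4853 0.1302 0.    ]
tumbler 0.78 [241.6 250.8] [0.6418 0.1376 0.    ]
[ 0.0022 -2.5061  0.0014 -0.     -0.0003  0.0013]
```

View pics/w_rest.png

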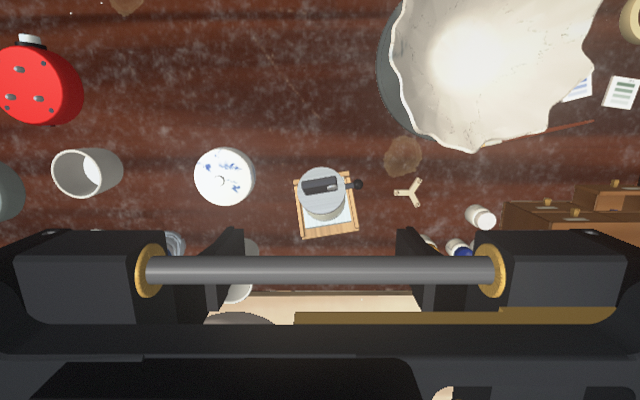

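The wrist view shows jar_b at (322,190), its lever to the right (world +y, as expected), and the rest turned a few degrees. On to the mill.

>>> play_rows([
  [0, -0.3, 0, 0, 0, 0, 100],
  [0, -0.6, 0, 0, 0, 0, 100],
  [0, -0.9, 0, 0, 0, 0, 100],
  [0, -1, 0, 0, 0, 0, 100],
])

```text
time: 2.9
ee_pos: [0.4501, 0.0972, 0.401]
eef_rot: [0.002, 1.0, 0.0, 0.0]
ft_force: [-0.3, 0.7, -0.8]
width: 0.0874
```

>>> play_rows([
  [0, -0.3, 0, 0, 0, 0, 100],
  [0, -0.6, 0, 0, 0, 0, 100],
  [0, -0.9, 0, 0, 0, 0, 100],
  [0, -1, 0, 0, 0, 0, 100],
])

```text
time: 3.4
ee_pos: [0.45, -0.1024, 0.4007]
eef_rot: [0.001, 1.0, -0.0, 0.0]
ft_force: [0.9, 0.3, 0.7]
width: 0.0871
```

>>> play_rows([
  [0, -0.3, 0.15, 0, 0, 0, 100],
  [0, -0.6, 0.3, 0, 0, 0, 100],
  [0, -0.9, 0.5, 0, 0, 0, 100],
  [0, -1, 0.5, 0, 0, 0, 100],
  [0, -1.0, 0.5, 0, 0, 0, 100],
])

```text
time: 4.03
ee_pos: [0.4497, -0.3013, 0.2992]
eef_rot: [0.001, 1.0, -0.0, -0.001]
ft_force: [0.3, 0.4, -0.1]
width: 0.0868
```

```bash
python3 - <<'E'
from h import *
import pickle
s=r.read_state();print(s['time'],s['ee_pos'],s['eef_rot'],s['ft_force'])
p=snap('wrist','w_mill.png');pickle.dump({k:p[k] for k in('mtx','R','t')},open('w_mill.pkl','wb'))
for l,z in [('jar_b',.05),('mill_base',0),('seat',.05),('blue_pot',0),('grey_beaker',0)]:
    for d in eyes.landmark_of(p,l)[:2]: print(l,round(d['p'],2),np.array(d['xy']),atz(p,d['xy'],z))
# zoomed crop
im=p['image'][:,:,::-1]
u=proj(p,[.51,-.325,.08])[0].astype(int);print(u)
x0=max(0,u[0]-120);y0=max(0,u[1]-90);print(x0,y0)
cv2.imwrite('pics/w_mill_c.png',cv2.resize(im[y0:y0+180,x0:x0+240],None,fx=3.3,fy=3.3,interpolation=cv2.INTER_CUBIC))
E
```

```text
4.025 [ 0.4497 -0.3013  0.2992] [ 0.0011  1.     -0.0004 -0.0015] [ 0.2758  0.4364 -0.1339]
jar_b 0.71 [305.8 213.1] [ 0.5102 -0.3213  0.05  ]
mill_base 0.84 [404.8  85.3] [ 0.3349 -0.1795  0.    ]
seat 0.6 [422.5  78.4] [ 0.3314 -0.1707  0.05  ]
blue_pot 0.58 [600.5 185.3] [0.4821 0.1345 0.    ]
grey_beaker 0.72 [447.1 178.1] [ 0.4701 -0.1048  0.    ]
[301 219]
181 129
```

View pics/w_mill_c.png

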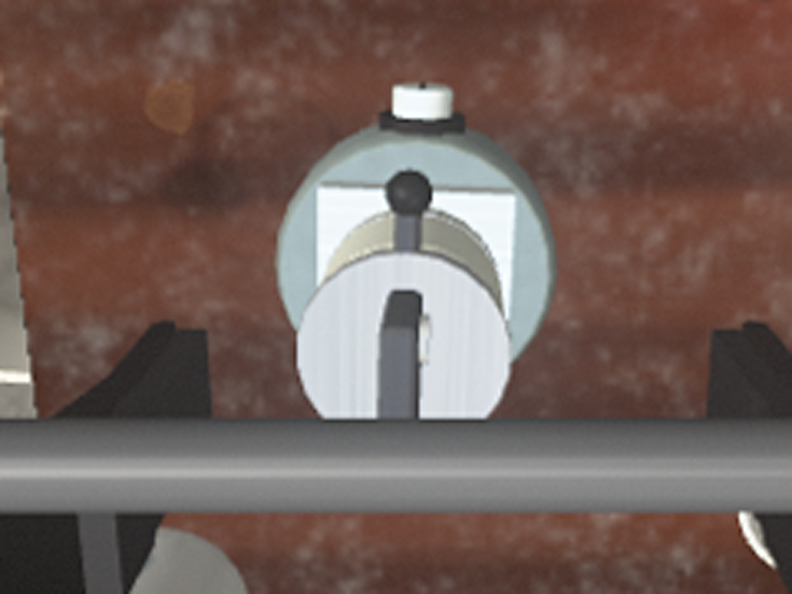

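The crop shows the dial at (422,100), the lever knob at (408,193) on the same side, and the foot's front corners at (317,184) and (517,193). I'll fit x, y and yaw to these.

```bash
cat > fit.py <<'E'
from h import *
import pickle
from scipy.optimize import least_squares
p=pickle.load(open('w_mill.pkl','rb'))
px=lambda c:np.array([181+(c[0]+.5)/3.3-.5,129+(c[1]+.5)/3.3-.5])
pts=[((-.040,-.040,.064),(317,184)),((-.040,.040,.064),(517,193))]
def W(v,L): c,s=np.cos(v[2]),np.sin(v[2]); return np.array([v[0]+c*L[0]-s*L[1],v[1]+s*L[0]+c*L[1],L[2]])
th=np.linspace(0,2*np.pi,361)
def circ(v,z,rad): return proj(p,np.c_[v[0]+rad*np.cos(th),v[1]+rad*np.sin(th),0*th+z])
def res(v,full=True):
    e=[proj(p,W(v,L))[0]-px(c) for L,c in pts]
    e=list(np.ravel(e))
    c=circ(v,.142,.037); e+=[c[:,0].min()-px((297,0))[0],c[:,0].max()-px((511,0))[0],c[:,1].min()-px((0,251))[1]]
    c=circ(v,.05,.062); e+=[c[:,0].min()-px((277,0))[0],c[:,0].max()-px((553,0))[0]]
    e+=[proj(p,W(v,(-.078,0,.025)))[0][0]-px((422,0))[0]]
    # bar top near edge middle
    e+=[*(proj(p,W(v,(-.025,0,.181)))[0]-px((406,291)))]
    return np.array(e)
f=least_squares(res,[.51,-.32,0],loss='soft_l1');print(f.x,np.degrees(f.x[2]),res(f.x))
for k,(L,c) in {'knob':((-.060,0,.137),(408,193)),'dial':((-.078,0,.025),(422,100))}.items(): print(k,proj(p,W(f.x,L))[0]-px(c))
E
python3 fit.py
```

```text
[ 0.507  -0.3199 -0.0421] -2.409327643005816 [ 0.6014 -0.0129 -0.2995 -0.4378 -0.2056  0.7174 -0.9358 -1.5706  2.3111
  0.5367 -1.8114  9.7224]
knob [ 0.6884 -4.8598]
dial [ 0.5367 -5.2772]
```

```bash
sed -i 's/(406,291)/(404,323)/; s/(-.025,0,.181)/(-.025,0,.181)/' fit.py; python3 fit.py; python3 - <<'E'
from h import *
print(row([.508,-.320,.19],down(-.042)),row([.508,-.320,.149],down(-.042)))
E
```

```text
[ 0.5074 -0.3199 -0.0423] -2.421231302334945 [ 0.5809  0.2869 -0.3361 -0.127  -0.2352  0.6671 -0.5683 -1.5922  2.2674
  0.5151 -1.2454  0.4275]
knob [ 0.658  -4.4836]
dial [ 0.5151 -4.9833]
[-0.2854 -0.107   0.5546  0.0002  0.0005  0.0282] [-0.2852 -0.1071  0.7596  0.0002  0.0005  0.0282]
```

>>> play_rows([
  [-0.15, -0.05, 0.2, 0, 0, 0.0282, 100],
  [-0.285, -0.102, 0.4, 0, 0, 0.0282, 100],
  [-0.285, -0.102, 0.6, 0, 0, 0.0282, 100],
  [-0.285, -0.102, 0.72, 0, 0, 0.0282, 100],
  [-0.285, -0.102, 0.75, 0, 0, 0.0282, 100],
], squeeze=40)

```text
time: 4.95
ee_pos: [0.5068, -0.3191, 0.1494]
eef_rot: [0.022, 1.0, 0.001, -0.001]
ft_force: [-0.1, -0.5, -0.2]
width: 0.0874
```

>>> play_rows([
  [0, 0, 0, 0, 0, 0, 0],
  [0, 0, 0, 0, 0, 0, 0],
  [0, 0, 0, 0, 0, 0, 0],
  [0, 0, 0, 0, 0, 0, 0],
  [0, 0, 0, 0, 0, 0, 0],
], squeeze=40)

```text
time: 5.58
ee_pos: [0.507, -0.3204, 0.1507]
eef_rot: [0.022, 1.0, -0.0, 0.0]
ft_force: [-0.6, 0.0, -0.1]
width: 0.0451
```

>>> play_rows([
  [0, 0, 0, 0, 0, 0, 0],
  [0, 0, 0, 0, 0, 0, 0],
  [0, 0, 0, 0, 0, 0, 0],
  [0, 0, 0, 0, 0, 0, 0],
  [0, 0, 0, 0, 0, 0, 0],
])

```text
time: 6.2
ee_pos: [0.5069, -0.3204, 0.1505]
eef_rot: [0.022, 1.0, 0.0, -0.0]
ft_force: [0.1, 0.4, 1.1]
width: 0.0114
```

>>> play_rows([
  [0, 0, -0.02, 0, 0, 0, 0],
  [0, 0, -0.06, 0, 0, 0, 0],
  [0, 0, -0.12, 0, 0, 0, 0],
  [0, 0, -0.2, 0, 0, 0, 0],
  [0, 0, -0.2, 0, 0, 0, 0],
])

```text
time: 6.82
ee_pos: [0.5077, -0.321, 0.1924]
eef_rot: [0.022, 1.0, -0.0, 0.001]
ft_force: [0.9, 0.7, -4.2]
width: 0.0118
```

```bash
python3 - <<'E'
from h import *
import pickle
s=r.read_state();print(s['time'],s['ee_pos'],s['eef_rot'],s['ft_force'],s['torque'],s['width'])
p=snap('scene'); d=eyes.landmark_of(p,'seat');print([(x['p'],x['xy']) for x in d])
im=p['image'][:,:,::-1]
cv2.imwrite('pics/lift.png',cv2.resize(im[150:330,260:500],None,fx=3,fy=3,interpolation=cv2.INTER_CUBIC))
E
```

```text
6.825 [ 0.5077 -0.321   0.1924] [ 0.0222  0.9998 -0.0005  0.0014] [ 0.8657  0.6557 -4.1845] [ 0.0134 -0.0032  0.0309] 0.011782867271028289
[(0.87, [393.2, 272.2]), (0.73, [284.5, 264.0])]
```

View pics/lift.png

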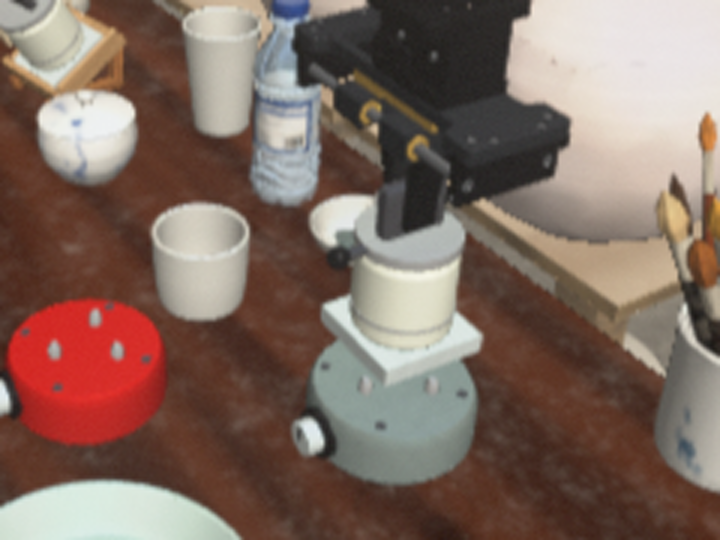

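Jar_a is held clear of the pegs with its foot level. Its weight reads about 4.2 N. Now I carry it up and over to the gap.

>>> play_rows([
  [0, 0.0, -0.15, 0, 0, 0, 0],
  [0, 0.15, -0.3, 0, 0, 0, 0],
  [0, 0.35, -0.35, 0, 0, 0, 0],
  [0.05, 0.6, -0.35, 0, 0, 0, 0],
  [0.1, 0.85, -0.35, 0, 0, 0, 0],
])

```text
time: 7.55
ee_pos: [0.4939, -0.1482, 0.2601]
eef_rot: [0.022, 1.0, 0.0, -0.0]
ft_force: [0.5, 1.2, -3.3]
width: 0.0118
```

>>> play_rows([
  [0.04, 0.25, 0, 0, 0, 0, 0],
  [0.08, 0.5, 0, 0, 0, 0, 0],
  [0.127, 0.7, 0, 0, 0, 0, 0],
  [0.127, 0.816, 0, 0, 0, 0, 0],
  [0.127, 0.816, 0, 0, 0, 0, 0],
])

```text
time: 8.18
ee_pos: [0.476, 0.0164, 0.26]
eef_rot: [0.02, 1.0, 0.0, -0.0]
ft_force: [-0.5, -1.2, -3.5]
width: 0.0118
```

```bash
cat > gap.py <<'E'
from h import *
from scipy.optimize import least_squares
s=r.read_state();print(s['time'],s['ee_pos'],s['eef_rot'],s['ft_force'],s['width'])
def hullfit(p,l,rad,hs,g):
    D=[d for d in eyes.regions_of(p,l) if d['p']>.3]
    D=min(D,key=lambda d:np.hypot(*(np.array(d['xy'])-proj(p,[*g,.03])[0])))
    ys,xs=np.where(D['region']);obs=np.array([xs.min()-.5,xs.max()+.5,ys.min()-.5,ys.max()+.5])
    th=np.linspace(0,2*np.pi,181)
    def f(v):
        P=np.vstack([proj(p,np.c_[v[0]+k*np.cos(th),v[1]+k*np.sin(th),0*th+z]) for k,z in zip(rad,hs)])
        return np.r_[P[:,0].min(),P[:,0].max(),P[:,1].min(),P[:,1].max()]-obs
    o=least_squares(f,g);return o.x,o.fun,round(D['p'],2)
for n in ['top','scene','wrist']:
    p=snap(n,n+'_gap.png')
    for l,rad,hs,g in [('blue_pot',[.03,.05,.045],[0,.05,.075],[.484,.133]),('grey_beaker',[.033,.041],[0,.069],[.47,-.107])]:
        try: print(n,l,*hullfit(p,l,rad,hs,g))
        except Exception as e: print(n,l,e)
        for d in eyes.landmark_of(p,l)[:1]: print('  lm',round(d['p'],2),atz(p,d['xy'],0))
E
python3 gap.py
```

```text
8.175 [0.476  0.0164 0.26  ] [ 0.0205  0.9998  0.0001 -0.0004] [-0.4523 -1.2498 -3.5005] 0.011804913335490793
top blue_pot [0.4781 0.1447] [-4.0293  4.0388 -0.9561  0.8966] 0.98
  lm 0.85 [0.4815 0.1199 0.    ]
top grey_beaker [ 0.469  -0.1163] [-4.052   4.0584 -0.5373  0.4945] 0.66
  lm 0.83 [ 0.4785 -0.1047  0.    ]
scene blue_pot [0.4812 0.1299] [-0.2699  0.2663 -1.0976  0.8995] 0.77
scene grey_beaker [ 0.4732 -0.1036] [ 0.249  -0.2472  0.2104 -0.1521] 0.68
  lm 0.6 [ 0.4691 -0.1026  0.    ]
wrist blue_pot [0.479  0.1308] [-0.2978  0.2773  0.111  -0.0972] 0.88
  lm 0.66 [0.4813 0.1324 0.    ]
wrist grey_beaker [ 0.4698 -0.1053] [ 1.2939 -1.5407  0.3938 -0.5328] 0.77
```

>>> play_rows([
  [0, -0.017, 0.15, 0, 0, 0, 0],
  [0, -0.017, 0.35, 0, 0, 0, 0],
  [0, -0.017, 0.55, 0, 0, 0, 0],
  [0, -0.017, 0.7, 0, 0, 0, 0],
  [0, -0.017, 0.77, 0, 0, 0, 0],
])

```text
time: 9.55
ee_pos: [0.4755, 0.011, 0.1052]
eef_rot: [0.022, 1.0, -0.0, -0.001]
ft_force: [0.0, 0.2, -3.0]
width: 0.0118
```

>>> play_rows([
  [0, 0, 0.01, 0, 0, 0, 0],
  [0, 0, 0.017, 0, 0, 0, 0],
  [0, 0, 0.022, 0, 0, 0, 0],
  [0, 0, 0.022, 0, 0, 0, 0],
])

```text
time: 10.05
ee_pos: [0.4765, 0.0112, 0.1026]
eef_rot: [0.022, 1.0, 0.0, 0.0]
ft_force: [0.4, -0.2, -3.1]
width: 0.012
```

```bash
python3 - <<'E'
from h import *
s=r.read_state();print(s['time'],s['ee_pos'],s['eef_rot'],s['ft_force'],s['torque'],s['width'])
E
```

```text
10.05 [0.4765 0.0112 0.1026] [0.0222 0.9998 0.0002 0.0004] [ 0.3569 -0.1636 -3.0988] [0.0706 0.036  0.0107] 0.011950262865758798
```

>>> play_rows([
  [0, 0.008, 0.003, 0, 0, 0, 0],
  [0, 0.008, 0.006, 0, 0, 0, 0],
  [0, 0.008, 0.01, 0, 0, 0, 0],
  [0, 0.008, 0.01, 0, 0, 0, 0],
])

```text
time: 10.55
ee_pos: [0.4763, 0.0128, 0.1004]
eef_rot: [0.022, 1.0, 0.0, 0.0]
ft_force: [-2.3, 0.5, 2.7]
width: 0.0121
```

>>> play_rows([
  [0, 0, 0.003, 0, 0, 0, 0],
  [0, 0, 0.005, 0, 0, 0, 0],
  [0, 0, 0.005, 0, 0, 0, 0],
])

```text
time: 10.92
ee_pos: [0.4766, 0.0128, 0.1004]
eef_rot: [0.022, 1.0, 0.0, 0.0]
ft_force: [-8.2, 0.1, 16.2]
width: 0.0119
```

>>> play_rows([
  [0, 0, -0.006, 0, 0, 0, 0],
  [0, 0, -0.006, 0, 0, 0, 15],
  [0, 0, -0.006, 0, 0, 0, 40],
  [0, 0, -0.006, 0, 0, 0, 60],
  [0, 0, -0.006, 0, 0, 0, 60],
])

```text
time: 11.55
ee_pos: [0.4764, 0.0127, 0.1003]
eef_rot: [0.022, 1.0, 0.0, 0.0]
ft_force: [0.1, 0.1, -0.4]
width: 0.0354
```

>>> play_rows([
  [0, 0, -0.05, 0, 0, 0, 60],
  [0, 0, -0.25, 0, 0, 0, 60],
  [0, 0, -0.5, 0, 0, 0, 100],
  [0, 0, -0.8, 0, 0, 0, 100],
  [0, 0, -1, 0, 0, 0, 100],
])

```text
time: 12.18
ee_pos: [0.4766, 0.0125, 0.3039]
eef_rot: [0.022, 1.0, 0.001, 0.002]
ft_force: [-0.1, -0.5, -1.1]
width: 0.0747
```

```bash
python3 - <<'E'
from h import *
s=r.read_state();print(s['time'],s['ee_pos'],s['eef_rot'],s['ft_force'],s['width'])
p=snap('scene');im=p['image'][:,:,::-1]
cv2.imwrite('pics/placed.png',cv2.resize(im[120:300,220:460],None,fx=3,fy=3,interpolation=cv2.INTER_CUBIC))
for l in ['jar_a','blue_pot','grey_beaker']:
    for d in eyes.landmark_of(p,l)[:3]: print(l,round(d['p'],2),d['xy'],atz(p,d['xy'],0))
E
```

```text
12.175 [0.4766 0.0125 0.3039] [0.0224 0.9997 0.0006 0.0016] [-0.0929 -0.4582 -1.1385] 0.07466020166227631
jar_a 0.81 [284.1, 168.4] [0.5756 0.3722 0.    ]
jar_a 0.58 [307.6, 223.8] [0.4828 0.0178 0.    ]
jar_a 0.23 [391.2, 274.7] [ 0.5535 -0.2734  0.    ]
blue_pot 0.83 [289.3, 208.1] [0.4746 0.1205 0.    ]
blue_pot 0.24 [330.6, 195.3] [0.6211 0.1225 0.    ]
grey_beaker 0.74 [324.1, 250.2] [ 0.4627 -0.1111  0.    ]
```

View pics/placed.png

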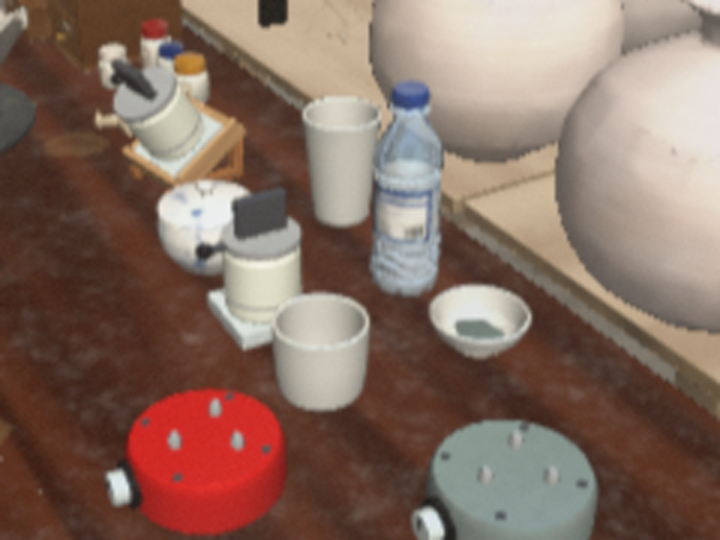

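Jar_a stands upright between the pot and the beaker, and the bare pegs show. For jar_b I'll zoom into the rest view I took earlier.

```bash
python3 - <<'E'
import cv2
from h import *
im=cv2.imread('pics/w_rest.png')
cv2.imwrite('pics/w_rest_c.png',cv2.resize(im[150:250,270:390],None,fx=6,fy=6,interpolation=cv2.INTER_CUBIC))
print(r.read_state()['joint_positions'])
E
```

```text
[-0.5988 -0.0593  0.4602  1.7313  0.026   1.4619  1.3843]
```

View pics/w_rest_c.png

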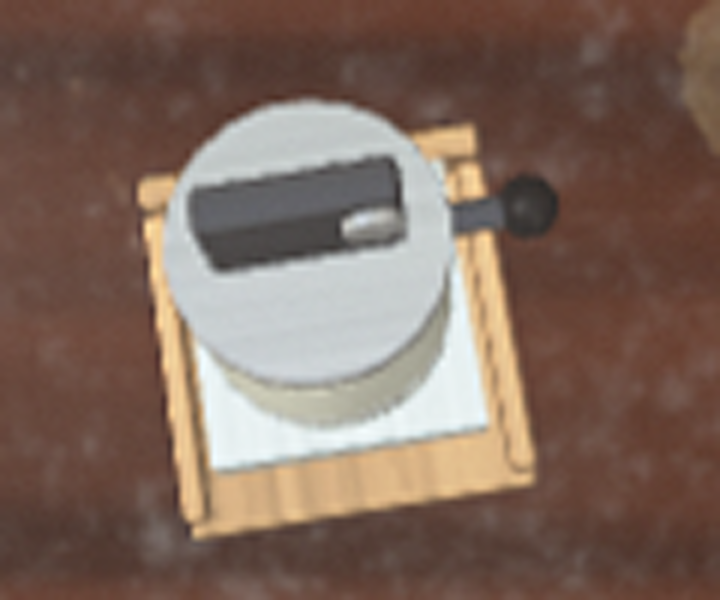

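```bash
cat > fitb.py <<'E'
from h import *
import pickle,sys
from scipy.optimize import least_squares
th=np.linspace(0,2*np.pi,361)
def jarR(yaw): # columns x_b,y_b,z_b
    M=np.array([[0,-1,0],[.8660254,0,.5],[-.5,0,.8660254]]).T
    return Ro.from_euler('z',yaw).as_matrix()@M
def W(v,L): return np.array([v[0],v[1],.04])+np.atleast_2d(L)@jarR(v[2]).T
lid=np.c_[.037*np.cos(th),.037*np.sin(th),0*th+.092]
def fit(p,px,pts,circ,g):
    L=np.array([a for a,_ in pts]);O=np.array([px(c) for _,c in pts])
    def res(v):
        e=(proj(p,W(v,L))-O).ravel(); c=proj(p,W(v,lid))
        b={'l':c[:,0].min(),'r':c[:,0].max(),'t':c[:,1].min(),'b':c[:,1].max()}
        return np.r_[e,[b[k]-(px((x,0))[0] if k in 'lr' else px((0,x))[1]) for k,x in circ.items()]]
    o=least_squares(res,g,loss='soft_l1');return o.x,res(o.x)
def toolR(yaw): # tool x=-x_b, z=-z_b
    J=jarR(yaw); return Ro.from_matrix(np.c_[-J[:,0],J[:,1],-J[:,2]])
if __name__=='__main__':
    p=pickle.load(open('w_rest.pkl','rb'))
    px=lambda c:np.array([270+(c[0]+.5)/6-.5,150+(c[1]+.5)/6-.5])
    pts=[((.04,.04,.014),(212,471)),((-.04,.04,.014),(488,427)),((.025,-.006,.131),(190,187)),((-.025,-.006,.131),(392,157)),((.025,.006,.131),(195,235)),((-.025,.006,.131),(402,200)),((-.06,0,.087),(528,206))]
    v,e=fit(p,px,pts,dict(l=165,r=455,t=98),[.53,.305,.1]); print(v,np.degrees(v[2]));print(e)
    T=toolR(v[2]); print(T.as_matrix())
    for z in (.22,.099): print(z,'tcp',W(v,[0,0,z])[0],row(W(v,[0,0,z])[0],T))
E
python3 fitb.py
```

```text
[0.5323 0.3052 0.162 ] 9.2817086227995
[-0.0183 -0.1592 -0.0194 -0.2014 -1.1517  0.0583  0.7821 -0.9004 -0.8626
  0.2507  0.5082  0.1242  2.6115  0.1879 -0.7137  0.0436  0.5451]
[[-0.1613  0.8547  0.4935]
 [ 0.9869  0.1397  0.0806]
 [ 0.      0.5    -0.866 ]]
0.22 tcp [0.4238 0.2875 0.2305] [ 0.3247  1.3608  0.353  -0.2785 -0.2266  0.8474]
0.099 tcp [0.4835 0.2972 0.1257] [ 0.0294  1.4224  0.8774 -0.2785 -0.2266  0.8474]
```

>>> play_rows([
  [0.05, 0.2, -0.1, -0.03, -0.025, 0.09, 100],
  [0.1, 0.4, -0.1, -0.06, -0.05, 0.19, 100],
  [0.15, 0.6, -0.1, -0.09, -0.075, 0.28, 100],
  [0.2, 0.8, -0.1, -0.12, -0.1, 0.37, 100],
  [0.25, 0.95, -0.1, -0.15, -0.12, 0.45, 100],
])

```text
time: 13.0
ee_pos: [0.4336, 0.206, 0.319]
eef_rot: [0.367, 0.919, 0.113, 0.094]
ft_force: [0.2, -0.7, 0.1]
width: 0.0872
```

```bash
python3 - <<'E'
from fitb import *
s=r.read_state();print(s['time'],s['ee_pos'],s['joint_positions'],s['ft_force'])
v=[.5323,.3052,.162];print(row(W(v,[0,0,.22])[0],toolR(v[2])))
E
```

```text
13.0 [0.4336 0.206  0.319 ] [-0.6853 -0.2666  0.1085  1.9068  0.0557  1.2058  0.2224] [ 0.244  -0.7396  0.1252]
[ 0.3583  0.1326  0.4667 -0.1305 -0.1076  0.3948]
```

>>> play_rows([
  [0.08, 0.03, 0.0, -0.03, -0.025, 0.09, 100],
  [0.17, 0.06, 0.1, -0.06, -0.05, 0.19, 100],
  [0.26, 0.1, 0.3, -0.09, -0.075, 0.28, 100],
  [0.358, 0.133, 0.467, -0.1305, -0.1076, 0.395, 100],
  [0.358, 0.133, 0.467, -0.1305, -0.1076, 0.395, 100],
])

```text
time: 13.62
ee_pos: [0.4231, 0.2859, 0.2283]
eef_rot: [0.625, 0.737, 0.196, 0.168]
ft_force: [0.1, 0.3, 0.3]
width: 0.0872
```

>>> play_rows([
  [0, 0, 0, 0, 0, 0, 100],
])

```text
time: 13.75
ee_pos: [0.4238, 0.2856, 0.2297]
eef_rot: [0.624, 0.738, 0.196, 0.168]
ft_force: [-0.4, -0.1, -0.2]
width: 0.087
```

```bash
python3 - <<'E'
from fitb import *
s=r.read_state();print(s['time'],s['ee_pos'],s['eef_rot'],s['joint_positions'],s['ft_force'])
v=[.5323,.3052,.162]
for z in(.22,.15,.099): print(row(W(v,[0,0,z])[0],toolR(v[2])))
p=snap('wrist');pickle.dump({k:p[k] for k in('mtx','R','t')},open('w_b.pkl','wb'))
im=p['image'][:,:,::-1].copy()
c=proj(p,W(v,lid))
for a in [c]: cv2.polylines(im,[np.int32(a*16)],True,(0,255,0),1,cv2.LINE_AA,4)
B=[(sx*.025,sy*.006,z) for z in(.092,.131) for sx,sy in((1,1),(1,-1),(-1,-1),(-1,1))]
q=proj(p,W(v,B))
for k in (0,4): cv2.polylines(im,[np.int32(q[k:k+4]*16)],True,(0,0,255),1,cv2.LINE_AA,4)
cv2.imwrite('pics/w_b.png',im)
E
```

```text
13.75 [0.4238 0.2856 0.2297] [0.6238 0.7379 0.1957 0.1676] [-0.5905 -0.2292 -0.2898  2.1281  0.3605  0.8645 -0.9032] [-0.4058 -0.0846 -0.1996]
[ 0.0093  0.0033 -0.0027 -0.0016  0.0003  0.0034]
[ 0.0095  0.0042  0.3473 -0.0016  0.0003  0.0034]
[ 0.0096  0.0048  0.6023 -0.0016  0.0003  0.0034]
```

View pics/w_b.png

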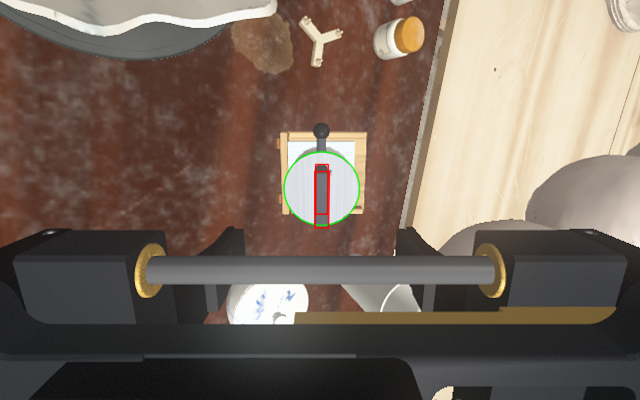

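Overlay matches jar_b's lid at (322,188) and its bar. Approaching to grasp.

>>> play_rows([
  [0.0095, 0.004, 0.12, 0, 0, 0.003, 100],
  [0.0095, 0.004, 0.3, 0, 0, 0.003, 100],
  [0.0095, 0.004, 0.46, 0, 0, 0.003, 100],
  [0.0095, 0.004, 0.57, 0, 0, 0.003, 100],
  [0.0095, 0.004, 0.6, 0, 0, 0.003, 100],
])

```text
time: 14.42
ee_pos: [0.4848, 0.2966, 0.1274]
eef_rot: [0.626, 0.736, 0.197, 0.167]
ft_force: [-0.2, 0.3, -0.6]
width: 0.0874
```

>>> play_rows([
  [0, 0, 0, 0, 0, 0, 100],
  [0, 0, 0, 0, 0, 0, 0],
  [0, 0, 0, 0, 0, 0, 0],
  [0, 0, 0, 0, 0, 0, 0],
  [0, 0, 0, 0, 0, 0, 0],
])

```text
time: 15.05
ee_pos: [0.4844, 0.2979, 0.1286]
eef_rot: [0.626, 0.735, 0.198, 0.167]
ft_force: [0.1, 0.5, 0.6]
width: 0.0544
```

```bash
python3 - <<'E'
from fitb import *
s=r.read_state();print(s['time'],s['ee_pos'],s['ft_force'],s['torque'],s['width'])
v=[.5323,.3052,.162];print(row(W(v,[0,0,.099])[0],toolR(v[2])))
E
```

```text
15.05 [0.4844 0.2979 0.1286] [0.1425 0.4971 0.6201] [-0.1785  0.6241 -0.0265] 0.05439721930824484
[-0.0027 -0.0115  0.0097  0.0005 -0.0006 -0.0011]
```

>>> play_rows([
  [0, -0.005, 0.006, 0, 0, 0, 0],
  [0, -0.005, 0.006, 0, 0, 0, 0],
  [0, -0.005, 0.006, 0, 0, 0, 0],
  [0, -0.005, 0.006, 0, 0, 0, 0],
  [0, -0.005, 0.006, 0, 0, 0, 0],
])

```text
time: 15.68
ee_pos: [0.4837, 0.2976, 0.1263]
eef_rot: [0.626, 0.736, 0.197, 0.167]
ft_force: [-1.6, 0.8, -1.2]
width: 0.0115
```

>>> play_rows([
  [0, 0, 0, 0, 0, 0, 0],
  [0, 0, 0, 0, 0, 0, 0],
], squeeze=50)

```text
time: 15.92
ee_pos: [0.4838, 0.2976, 0.1264]
eef_rot: [0.626, 0.736, 0.197, 0.167]
ft_force: [-2.8, -1.4, -2.4]
width: 0.0118
```

```bash
python3 - <<'E'
from fitb import *
s=r.read_state();print(s['time'],s['ee_pos'],s['ft_force'],s['torque'],s['width'])
v=[.5323,.3052,.162];print(row(W(v,[0,0,.099])[0],toolR(v[2])))
z=jarR(.162)[:,2];R0=Ro.from_quat(s['eef_rot'])
print('along z_b',R0.inv().apply(z),'world up in tool',R0.inv().apply([0,0,1]))
E
```

```text
15.925 [0.4838 0.2976 0.1264] [-2.7648 -1.3938 -2.3881] [-0.2447  1.3316  0.0342] 0.01184361366249761
[-0.0017 -0.0037  0.0019 -0.0001 -0.0003 -0.0011]
along z_b [ 0.0005 -0.0002 -1.    ] world up in tool [ 0.0013  0.4998 -0.8661]
```

>>> play_rows([
  [0, 0, -0.03, 0, 0, 0, 0],
  [0, 0, -0.09, 0, 0, 0, 0],
  [0, 0, -0.18, 0, 0, 0, 0],
  [0, 0, -0.3, 0, 0, 0, 0],
  [0, 0.1, -0.5, 0, 0, 0, 0],
])

```text
time: 16.55
ee_pos: [0.4498, 0.2914, 0.2228]
eef_rot: [0.626, 0.736, 0.196, 0.167]
ft_force: [1.2, -0.5, -4.1]
width: 0.0117
```

>>> play_rows([
  [0, 0.1, -0.17, 0, 0, 0, 0],
  [0, 0.2, -0.35, 0, 0, 0, 0],
  [0, 0.25, -0.4, 0, 0, 0, 0],
])

```text
time: 16.92
ee_pos: [0.4551, 0.2935, 0.3209]
eef_rot: [0.626, 0.735, 0.2, 0.167]
ft_force: [-1.0, 0.7, -4.4]
width: 0.0115
```

```bash
python3 - <<'E'
from h import *
s=r.read_state();print(s['time'],s['ee_pos'],s['ft_force'],s['torque'],s['width'],s['joint_positions'])
print(row([.44,.1,.36],down(-.042)))
E
```

```text
16.925 [0.4551 0.2935 0.3209] [-1.0231  0.7446 -4.4389] [-0.2526  1.2475 -0.0136] 0.011536105174470596 [-0.5703 -0.2205 -0.2548  1.9329  0.3069  1.0164 -0.7791]
[-0.9421 -0.0985 -0.2879  0.2832  0.2271 -0.8494]
```

>>> play_rows([
  [-0.1, 0, -0.05, 0.03, 0.025, -0.09, 0],
  [-0.2, -0.02, -0.1, 0.06, 0.048, -0.18, 0],
  [-0.3, -0.03, -0.15, 0.09, 0.072, -0.27, 0],
  [-0.4, -0.04, -0.2, 0.12, 0.096, -0.36, 0],
  [-0.5, -0.05, -0.25, 0.15, 0.12, -0.45, 0],
])

```text
time: 17.55
ee_pos: [0.4374, 0.1875, 0.3548]
eef_rot: [0.326, 0.937, 0.098, 0.083]
ft_force: [0.8, 0.5, -4.6]
width: 0.0115
```

```bash
python3 - <<'E'
from h import *
s=r.read_state();print(s['time'],s['ee_pos'],s['ft_force'],s['width'],s['joint_positions'])
print(row([.45,.05,.36],down(-.042)))
E
```

```text
17.55 [0.4374 0.1875 0.3548] [ 0.8397  0.4907 -4.6398] 0.011483516045700796 [-0.6279 -0.2466  0.108   1.8107  0.0235  1.3199  0.3788]
[-0.4818 -0.4848 -0.0999  0.1288  0.1045 -0.3972]
```

>>> play_rows([
  [-0.12, -0.12, -0.03, 0.03, 0.026, -0.1, 0],
  [-0.24, -0.24, -0.06, 0.064, 0.052, -0.2, 0],
  [-0.36, -0.36, -0.1, 0.1, 0.08, -0.3, 0],
  [-0.48, -0.48, -0.1, 0.129, 0.1045, -0.397, 0],
  [-0.48, -0.48, -0.1, 0.129, 0.1045, -0.397, 0],
])

```text
time: 18.18
ee_pos: [0.4505, 0.05, 0.3595]
eef_rot: [0.024, 1.0, -0.0, 0.0]
ft_force: [-0.5, -0.1, -3.9]
width: 0.0115
```

```bash
python3 - <<'E'
from h import *
s=r.read_state();print(s['time'],s['ee_pos'],s['eef_rot'],s['ft_force'],s['width'],s['joint_positions'])
print(row([.43,-.31,.30],down(-.042)))
E
```

```text
18.175 [0.4505 0.05   0.3595] [ 0.0242  0.9997 -0.0001  0.0002] [-0.526  -0.0873 -3.9369] 0.011498170603566185 [-0.609  -0.1166  0.3612  1.6623  0.0415  1.5881  1.273 ]
[ 0.0154 -1.8026  0.2982 -0.0002  0.0003 -0.0041]
```

>>> play_rows([
  [-0.05, -0.25, 0.1, 0, 0, 0, 0],
  [-0.1, -0.5, 0.2, 0, 0, 0, 0],
  [-0.15, -0.75, 0.3, 0, 0, 0, 0],
  [-0.2, -0.95, 0.4, 0, 0, 0, 0],
  [-0.2, -1, 0.4, 0, 0, 0, 0],
])

```text
time: 18.8
ee_pos: [0.4799, -0.1515, 0.2785]
eef_rot: [0.026, 1.0, 0.001, -0.0]
ft_force: [0.2, 1.9, -4.3]
width: 0.0114
```

>>> play_rows([
  [0, -0.15, 0, 0, 0, 0, 0],
  [0, -0.25, 0, 0, 0, 0, 0],
  [0, -0.25, 0, 0, 0, 0, 0],
  [0, -0.25, 0, 0, 0, 0, 0],
])

```text
time: 19.3
ee_pos: [0.479, -0.1979, 0.2803]
eef_rot: [0.023, 1.0, 0.001, 0.001]
ft_force: [-0.6, 0.2, -4.9]
width: 0.0117
```

```bash
python3 - <<'E'
from h import *
import pickle
s=r.read_state();print(s['time'],s['ee_pos'],s['eef_rot'],s['ft_force'],s['width'])
p=snap('wrist');pickle.dump(({k:p[k] for k in('mtx','R','t')},s['ee_pos'],s['eef_rot']),open('w_p.pkl','wb'))
im=p['image'][:,:,::-1]; cv2.imwrite('pics/w_p_raw.png',im)
for l,z in [('seat',.05),('jar_b',.16)]:
    for d in eyes.landmark_of(p,l)[:2]: print(l,round(d['p'],2),d['xy'],atz(p,d['xy'],z))
u=proj(p,[.507,-.32,.05])[0];print(u)
# left: base zoom; right: held jar zoom
x0,y0=int(u[0])-65,int(u[1])-60
A=cv2.resize(im[y0:y0+120,x0:x0+130],None,fx=4.5,fy=4.5,interpolation=cv2.INTER_CUBIC)
print(x0,y0,A.shape)
cv2.imwrite('pics/w_p.png',A)
E
```

```text
19.3 [ 0.479  -0.1979  0.2803] [0.0229 0.9997 0.0014 0.0012] [-0.6364  0.1875 -4.9164] 0.01169364788305907
seat 0.89 [336.7, 49.2] [ 0.3326 -0.1703  0.05  ]
seat 0.68 [226.2, 199.4] [ 0.5096 -0.3239  0.05  ]
jar_b 0.84 [320.6, 195.2] [ 0.4808 -0.1967  0.16  ]
jar_b 0.83 [464.3, 157.8] [ 0.4511 -0.0614  0.16  ]
[228.869  197.3887]
163 137 (540, 585, 3)
```

View pics/w_p.png

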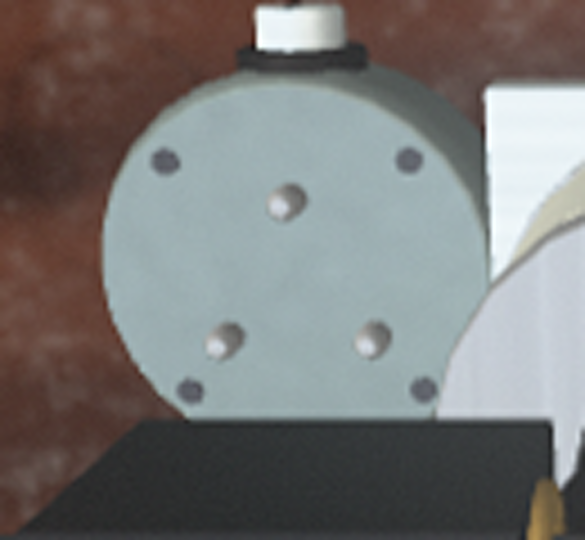

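The crop shows the dial at top and the pegs at (287,202), (373,340) and (224,342). I'll fit the base to these and check how the jar sits in the hand.

```bash
cat > fitm.py <<'E'
from h import *
import pickle
from scipy.optimize import least_squares
p,tp,tq=pickle.load(open('w_p.pkl','rb'))
px=lambda c:np.array([163+(c[0]+.5)/4.5-.5,137+(c[1]+.5)/4.5-.5])
th=np.linspace(0,2*np.pi,361)
def W(v,L):
    L=np.atleast_2d(L);c,s=np.cos(v[2]),np.sin(v[2]);return np.c_[v[0]+c*L[:,0]-s*L[:,1],v[1]+s*L[:,0]+c*L[:,1],L[:,2]]
def base(zp):
    L=[(-.024,0,zp),(.018,.022,zp),(.018,-.022,zp)];O=np.array([px(c) for c in((287,202),(373,340),(224,342))])
    def res(v):
        c=proj(p,np.c_[v[0]+.062*np.cos(th),v[1]+.062*np.sin(th),0*th+.05])
        return np.r_[(proj(p,W(v,L))-O).ravel(),c[:,0].min()-px((102,0))[0],c[:,1].min()-px((0,82))[1]]
    o=least_squares(res,[.507,-.32,0]);return o.x,res(o.x)
if __name__=='__main__':
    for z in(.053,.056,.059): print(z,*base(z))
    im=cv2.imread('pics/w_p_raw.png')
    cv2.imwrite('pics/w_j.png',cv2.resize(im[130:235,260:380],None,fx=5.5,fy=5.5,interpolation=cv2.INTER_CUBIC))
E
python3 fitm.py
```

```text
0.053 [ 0.5099 -0.3197 -0.0466] [ 0.9054  0.9208  0.6513  0.7934  1.0255  0.3628 -2.5814 -1.8347]
0.056 [ 0.5093 -0.319  -0.0456] [ 0.7082  0.9378  0.6333  1.0236  0.7634  0.6259 -2.1183 -2.3293]
0.059 [ 0.5087 -0.3182 -0.0446] [ 0.5117  0.9517  0.6185  1.2543  0.5007  0.8897 -1.6514 -2.8279]
```

View pics/w_j.png

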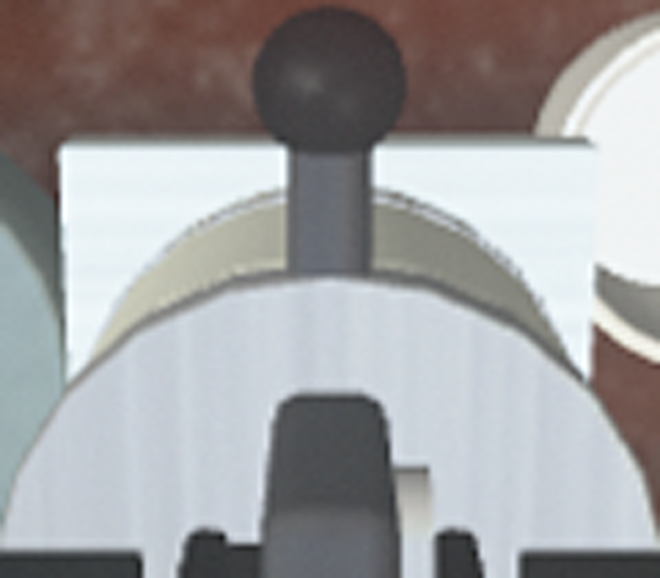

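```bash
cat > fitj.py <<'E'
from fitm import *
def bp(zp):
    L=[(-.024,0,zp),(.018,.022,zp),(.018,-.022,zp)];O=np.array([px(c) for c in((287,202),(373,340),(224,342))])
    o=least_squares(lambda v:(proj(p,W(v,L))-O).ravel(),[.507,-.32,0]);return o.x,o.fun
b,e=bp(.056);print('base',b,e)
pj=lambda c:np.array([260+(c[0]+.5)/5.5-.5,130+(c[1]+.5)/5.5-.5])
R0=Ro.from_quat(tq)
pts=[((-.04,-.04,.014),(60,147)),((-.04,.04,.014),(595,147)),((-.025,-.006,.092),(270,560))][:2]
def res(v,zfix=None):
    z0=v[3]; P=lambda L:proj(p,W(v,L)+[0,0,z0])
    e=[*(P([a for a,_ in pts])-[pj(c) for _,c in pts]).ravel()]
    c=P(np.c_[.037*np.cos(th),.037*np.sin(th),0*th+.092]); e.append(c[:,1].min()-pj((0,280))[1])
    e.append(P((-.025,0,.092))[0][1]-pj((0,395))[1])
    k=P((-.058,0,.087))[0]-pj((330,80)); e.append(k[0])
    return np.array(e)
o=least_squares(res,[tp[0],tp[1],-.04,tp[2]-.1]);v=o.x
print('jar',v,res(v)); 
off=R0.inv().apply(np.array([v[0],v[1],v[3]])-tp);print('jar origin in tool',off, 'yaw tool',-2*np.arctan2(tq[0],tq[1]))
E
python3 fitj.py
```

```text
base [ 0.5081 -0.3198 -0.0407] [-0.1123  0.0422 -0.0011  0.099   0.1164 -0.1451]
jar [ 0.4793 -0.198  -0.0477  0.1809] [-0.3846  0.5363  0.6056  0.6462 -0.1083 -0.7316 -0.1536]
jar origin in tool [-0.0001 -0.0003  0.0994] yaw tool -0.045773656580718004
```

The fit puts the jar square in the hand, with its origin 99.4 mm below the TCP, and the base at (0.508, -0.320) with yaw -2.3°. I'll use the jar-to-base offset from this one picture for the move.

>>> play_rows([
  [-0.05, -0.2, 0, 0, 0, 0, 0],
  [-0.12, -0.4, 0.1, 0, 0, -0.004, 0],
  [-0.172, -0.602, 0.25, 0, 0, -0.004, 0],
  [-0.172, -0.602, 0.45, 0, 0, -0.004, 0],
  [-0.172, -0.602, 0.5, 0, 0, -0.004, 0],
])

```text
time: 20.08
ee_pos: [0.5068, -0.3197, 0.1778]
eef_rot: [0.02, 1.0, 0.002, -0.001]
ft_force: [0.0, 0.9, -3.4]
width: 0.0114
```

>>> play_rows([
  [0, 0, 0, 0, 0, 0, 0],
  [0, 0, 0.03, 0, 0, 0, 0],
  [0, 0, 0.04, 0, 0, 0, 0],
  [0, 0, 0.04, 0, 0, 0, 0],
])

```text
time: 20.58
ee_pos: [0.5078, -0.321, 0.1728]
eef_rot: [0.02, 1.0, 0.001, 0.002]
ft_force: [0.2, -0.1, -3.3]
width: 0.0117
```

```bash
python3 - <<'E'
from h import *
s=r.read_state();print(s['time'],s['ee_pos'],s['eef_rot'],s['ft_force'],s['torque'],s['width'])
p=snap('scene');im=p['image'][:,:,::-1]
cv2.imwrite('pics/preseat.png',cv2.resize(im[210:320,330:450],None,fx=5,fy=5,interpolation=cv2.INTER_CUBIC))
print(row([.508,-.32,.16],down(-.041)))
E
```

```text
20.575 [ 0.5078 -0.321   0.1728] [0.0201 0.9998 0.0009 0.0016] [ 0.1942 -0.1326 -3.323 ] [-0.0044  0.0182 -0.0371] 0.01169007803989199
[-0.0005  0.0051  0.064   0.0012  0.0019  0.0005]
```

>>> play_rows([
  [0, 0, 0.02, 0, 0, 0, 0],
  [0, 0, 0.04, 0, 0, 0, 0],
  [0, 0, 0.055, 0, 0, 0, 0],
  [0, 0, 0.07, 0, 0, 0, 0],
  [0, 0, 0.075, 0, 0, 0, 0],
])

```text
time: 21.25
ee_pos: [0.5076, -0.321, 0.1571]
eef_rot: [0.02, 1.0, 0.001, 0.001]
ft_force: [-0.4, 0.4, -4.3]
width: 0.0115
```

>>> play_rows([
  [0, 0.002, 0.01, 0, 0, 0, 0],
  [0, 0.003, 0.02, 0, 0, 0, 0],
  [0, 0.003, 0.03, 0, 0, 0, 0],
  [0, 0.003, 0.034, 0, 0, 0, 0],
  [0, 0.003, 0.034, 0, 0, 0, 0],
])

```text
time: 21.88
ee_pos: [0.5077, -0.3204, 0.1506]
eef_rot: [0.02, 1.0, 0.001, 0.001]
ft_force: [-0.2, -0.0, -5.2]
width: 0.0116
```

```bash
python3 - <<'E'
from h import *
s=r.read_state();print(s['time'],s['ee_pos'],s['eef_rot'],s['ft_force'],s['torque'],s['width'])
E
```

```text
21.875 [ 0.5077 -0.3204  0.1506] [0.0202 0.9998 0.001  0.0012] [-0.2163 -0.0182 -5.1685] [0.0031 0.0642 0.0314] 0.01155149721041062
```

Pegs are in the holes with only the jar's weight on the wrist, so I lower the last bit to contact.

>>> play_rows([
  [0, 0, 0.003, 0, 0, 0, 0],
  [0, 0, 0.006, 0, 0, 0, 0],
  [0, 0, 0.008, 0, 0, 0, 0],
  [0, 0, 0.008, 0, 0, 0, 0],
])

```text
time: 22.38
ee_pos: [0.5079, -0.3205, 0.1497]
eef_rot: [0.02, 1.0, 0.001, 0.002]
ft_force: [-2.2, 2.6, 5.8]
width: 0.0117
```

>>> play_rows([
  [0, 0, 0.004, 0, 0, 0, 0],
  [0, 0, 0.004, 0, 0, 0, 0],
  [0, 0, 0.004, 0, 0, 0, 0],
])

```text
time: 22.75
ee_pos: [0.5079, -0.3205, 0.1497]
eef_rot: [0.02, 1.0, 0.001, 0.002]
ft_force: [-4.7, 5.2, 13.2]
width: 0.0113
```

>>> play_rows([
  [0, 0, -0.006, 0, 0, 0, 0],
  [0, 0, -0.006, 0, 0, 0, 15],
  [0, 0, -0.006, 0, 0, 0, 40],
  [0, 0, -0.006, 0, 0, 0, 60],
  [0, 0, -0.006, 0, 0, 0, 60],
])

```text
time: 23.38
ee_pos: [0.5078, -0.3205, 0.1494]
eef_rot: [0.02, 1.0, 0.001, 0.001]
ft_force: [-0.2, 0.4, 0.0]
width: 0.0351
```

>>> play_rows([
  [0, 0, -0.05, 0, 0, 0, 70],
  [0, 0, -0.25, 0, 0, 0, 70],
  [0, 0, -0.5, 0, 0, 0, 100],
  [0, 0, -0.75, 0, 0, 0, 100],
  [0.4, 0, -1, 0, 0, 0, 100],
])

```text
time: 24.0
ee_pos: [0.4565, -0.3178, 0.3343]
eef_rot: [0.018, 1.0, -0.001, 0.001]
ft_force: [-0.8, 0.4, 1.3]
width: 0.0817
```

```bash
python3 - <<'E'
from h import *
s=r.read_state();print(s['time'],s['ee_pos'],s['ft_force'],s['width'])
p=snap('scene');im=p['image'][:,:,::-1]
cv2.imwrite('pics/final.png',cv2.resize(im[120:320,210:460],None,fx=3,fy=3,interpolation=cv2.INTER_CUBIC))
for l in ['jar_a','blue_pot','grey_beaker','bottle','tumbler','saucer']:
    for d in eyes.landmark_of(p,l)[:2]: print(l,round(d['p'],2),np.round(d['xy']),atz(p,d['xy'],.0))
# lid height check by drawing predicted seated jar
def ringpts(c,z,rr):
    th=np.linspace(0,2*np.pi,90);return proj(p,np.c_[c[0]+rr*np.cos(th),c[1]+rr*np.sin(th),0*th+z])
im=im.copy()
for z in(.142,):cv2.polylines(im,[np.int32(ringpts((.508,-.32),z,.037)*16)],True,(0,255,0),1,cv2.LINE_AA,4)
yaw=-.041;c,s_=np.cos(yaw),np.sin(yaw)
F=[(.508+c*a-s_*b,-.32+s_*a+c*b,.064) for a,b in((-.04,-.04),(-.04,.04),(.04,.04),(.04,-.04))]
cv2.polylines(im,[np.int32(proj(p,F)*16)],True,(0,0,255),1,cv2.LINE_AA,4)
B=cv2.resize(im[200:320,330:450],(400,400),interpolation=cv2.INTER_CUBIC)
A=cv2.imread('pics/final.png')[:400,:400]
A=cv2.resize(cv2.imread('pics/final.png'),(400,320));A=cv2.copyMakeBorder(A,0,80,0,0,0)
cv2.imwrite('pics/final2.png',np.hstack([A,B]))
E
```

```text
24.0 [ 0.4565 -0.3178  0.3343] [-0.755   0.3663  1.3129] 0.08168201976897119
jar_a 0.84 [393. 277.] [ 0.5515 -0.2825  0.    ]
jar_a 0.7 [306. 226.] [0.4742 0.0089 0.    ]
blue_pot 0.77 [292. 201.] [0.4992 0.1522 0.    ]
grey_beaker 0.74 [324. 250.] [ 0.4616 -0.1109  0.    ]
bottle 0.95 [352. 211.] [0.6296 0.0122 0.    ]
tumbler 0.73 [331. 191.] [0.6364 0.1477 0.    ]
tumbler 0.61 [376. 231.] [ 0.6279 -0.1108  0.    ]
saucer 0.94 [378. 234.] [ 0.6253 -0.1208  0.    ]
```

View pics/final2.png

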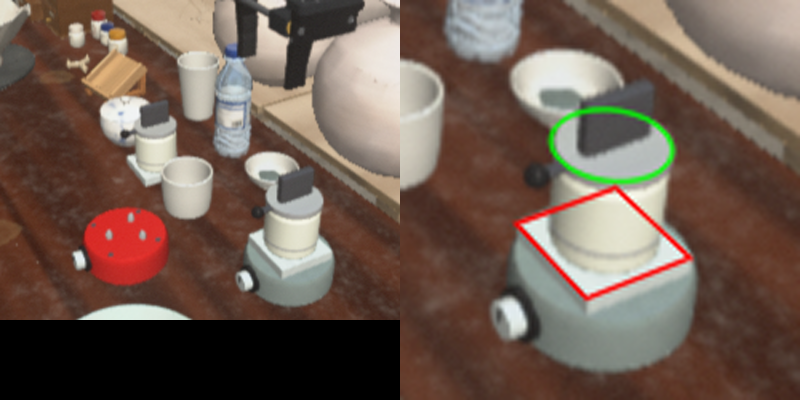

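>>> play_rows([
  [0, 0, 0, 0, 0, 0, 100],
  [0, 0, 0, 0, 0, 0, 100],
])

```text
time: 24.6
ee_pos: [0.4545, -0.3185, 0.3318]
eef_rot: [0.02, 1.0, 0.001, 0.001]
ft_force: [-0.4, 0.1, -0.7]
width: 0.087
```

```bash
python3 -c "
from bench import job
print(job.close_job())"
```

```text
the job is handed in; nothing more can be done
None
```

Both jars are where you asked, and I handed the job in at 24.6 s with the gripper open and clear of everything.

- **jar_a:** I lifted it off the base and stood it upright at about (0.476, 0.013). The pot-to-beaker midpoint I measured is about (0.4755, 0.013).
- **jar_b:** I took it from the rest and lowered it onto the pegs with its lever on the dial side. It met the base at the expected height (TCP z 0.1497, expected 0.1494). I pressed it down with about 13 N. In the last picture the predicted outline of a fully seated jar matches it.
- **Forces:** The highest wrist force I saw was about 18 N, when jar_a met the table.
- **Other things on the table:** The pot, beaker, bottle, tumbler and saucer look unmoved.

**Disagreements:**
- **Last landmark readings:** these put the pot and beaker 10–25 mm from my earlier values and moved jar_a by about 10 mm. I took this as scatter in the detection, since the picture showed no movement.
- **Top-camera outline fits at the gap:** these put the pot and beaker about 10 mm further apart than the other cameras did, but the midpoint between them hardly changes.

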